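# Draw the slim slide case from the storage rack down to the reading stop

## Task

The small rack on the worktop has two covered bays, one holding a slim slide case and one a deep one. By pressing lightly on top of the slim case and drawing it towards the rack's open front, slide it out from under the cover and over the lip so that it runs down its sloped lane and lies flat against the stop. Never lift it off the rack, set the fingers down on it slowly and do not strike or press it hard (there is glass inside), and leave the deep case and everything else standing round it where they are.

Things in the scene. Friction and masses are not known exactly. Their poses are not given: they have to be found in the camera images.
- rack: Fixed two-bay rack, metal and grey plastic. Origin: on the worktop, below the middle of the lip; x points from the lip to the rack's back (away from the robot), y left, z up. Level deck 66 mm above the worktop from x = 0 (lip) to 149 mm (back wall). 5 mm thick fore-and-aft walls at y = -79, 0, 79 mm stand 12 mm above deck and lane: two bays, 74 mm wide, centred at y = +-39.5 mm.
- rack_cover (a point): Middle of the front edge of the flat cover that roofs both bays from here to the back, on its top: x = 60, y = 0, z = 95 mm in the rack's frame. Its underside is 26 mm, its top 29 mm (screw heads 30.5 mm) above the deck. In front of it, x = 0 to 60 mm, the deck is open above. Axes as the rack's.
- rack_lip (a point): Middle of the lip, at deck height (66 mm). From here a smooth lane per bay slopes down at 24 degrees towards -x (to the robot), 125 mm along the slope. A case slides on deck and lane with friction about 0.25 (+-20 %), and runs down by itself once more than half of it is past the lip and it is let go. Axes as the rack's.
- rack_stop (a point): Middle of the foot of the stop: the 16 mm high cross bar at the low end of both lanes. The slim case lying against it has its origin at x = -68, z = 36 mm in the rack's frame. Axes as the rack's.
- slim_case: The case to move: flat closed white plastic box, 100 (its x) x 70 (y) x 12 mm (z), 0.08 to 0.17 kg, smooth top level with the bay walls. Origin: centre of its underside. It starts level on the deck in either bay, axes along the rack's, front edge 4 to 20 mm behind the lip, rear half under the cover, 2 mm play at each side.
- slim_top (a point): Middle of the slim case's top face, 12 mm above its underside; axes as the case's. Rubber fingertips grip the top better than the deck does: 8 to 15 N of downward force draws it along. A steady or momentary 150 N cracks the glass inside: touching down at 15 mm/s gives a 50 N peak, at 30 mm/s 110 N. Pressed beyond the lip while mostly on the deck, it tips nose-down away from the fingers and drops back.
- deep_case: The case to leave: the same but 22 mm thick, about 0.2 kg, in the other bay; it stands 10 mm higher than the walls. Origin: centre of its underside.
- meter: Bystander, loose: hand-held reader, rounded, 58x92x23 mm. Origin: centre of its underside.
- sample_cup: Bystander, loose: small lidded sample cup, 56 mm across, 58 mm high. Origin: centre of its underside.
- tip_rack: Bystander, loose: pipette tip rack, 52x82x29 mm. Origin: centre of its underside.
- dropper_bottle: Bystander, loose: small dropper bottle, 29 mm across, 78 mm high. Origin: centre of its underside.
- foil_pouch: Bystander, loose: flat pouch, 65x96x10 mm. Origin: centre of its underside.
- marker: Bystander, loose: marker pen lying on the worktop, 17x135x16 mm. Origin: centre of its underside.

How it is judged:
By the outcome, as a careful person would: the job done as asked, in the order asked, and still so for the second after the job is handed in, with the robot touching nothing.
It also fails if it takes over 51 s, if anything falls off the work surface, if the arm or the gripper's body presses on something with over 40 N, if the wrist force passes 120 N, or if a joint passes its speed limit or range.

## Robot

A 6-joint arm with a two-finger parallel gripper is mounted at the origin on a cart in front of the work surface, level with it; the furniture and walls round the work are solid. World frame = base frame: x ahead of the robot, y to its left, z up, the work surface at z = 0. Lengths are in m, angles in rad, forces in N, time in s.
With the tool pointing down it reaches from about 0.275 to 0.725 m from the base axis. Payload 5.6 kg.
Tool frame: the origin (TCP) lies at the very end of the fingers, on their centre line; the grasp point (between the pads) lies 19 mm behind it; z points along the fingers, y is the direction in which the jaws open and shut (so a half turn about z gives the same grasp; the last joint's range is limited). The gripper opens to 85 mm and grips with 20 to 120 N. Pads are 22 mm wide; open, the fingers measure 114 mm over their backs; the gripper's body (76 mm by 85 mm) begins 54 mm behind the grasp point. The pads swing forward as they close: fully open they stand 13 mm farther back than shut.
Start: joints at [-0.998, 0.255, 0.108, 0, -1.424, -0.285], TCP at [0.156, -0.527, 0.231] pointing down, gripper open.
Joint ranges: [-2.95, 2.95], [-1.21, 1.97], [-1.09, 1.5], [-2.87, 1.71], [-2.94, -0.07], [-3.05, 3.05]. Speed limits (rad/s): [2.57, 2.57, 3.14, 3.14, 3.14, 3.14].

## Interface

Orientations are given as a rotation vector (axis times angle).
In Python, from cell import arm gives the robot as it stands.
- The arm moves only by the tool play_rows, never from a script. Its argument "increments" is a list of rows, each an object of numbers: "dx", "dy", "dz": the shift along the tool's x, y, z in units of 40 mm (1.0 is 40 mm); "rx", "ry", "rz": the turn, a rotation vector about the tool's x, y, z in units of 5 degrees (1.0 is 5 degrees); "claw": the opening, from 0 (shut) to 1 (fully open). A call has 1 to 5 rows; each row shifts and turns the commanded pose from where the row before left it, along the tool's axes as they then stand; what a row does not reach is not made up. A row lasts 1/12 s, in which the tool goes at most 41.7 mm and 7.16 degrees, less where a joint would pass 70% of its speed; a pose out of reach is approached as far as the arm can. A call is refused whole if a number of a shift passes 1 or a number of a turn 1, either way. A call with a gripper value outside its range is refused whole. The fingers move at their own pace and stop on an object; "squeeze" is the grip in N (left out, the last holds). Time passes only in rows, so rows that do not move let the fingers close. It gives the time, the measured TCP pose, the force and the opening at its end, in the units of the state.
- arm.state(): the state, without advancing time (a new reading comes with each control period).
- arm.capture(name): name is "side" or "top"; returns the picture (480x640x3 uint8, blue, green, red); there is no depth.
- arm.calibration(name): a dict with "intrinsics" (3x3 intrinsics, pixels), "camera_from_world" (4x4, takes a point from world to camera coordinates). Camera axes: x right, y down, z forward; pixel columns grow to the right and rows downward; lengths in m; the calibration is good to about 2 mm. A picture is of the moment at which its call begins. calibration takes no time and is no camera call.
- arm.finish_job(): hands the job in, once; it reports no verdict.
The state is a dict: "t": time; "q": joint angles; "qvel": joint speeds; "joint_efforts": joint torques, N m; "ee_pos": TCP position; "ee_rot": TCP orientation; "force": force on the tool from outside, world axes, zero at the start; "torque": the same for the moment, N m; "finger_gap": opening from 0.0 (shut) to 1.0 (fully open).
Only numpy, scipy, OpenCV 4.12 (cv2) and the standard library are available. Lean on these libraries where they do the work, as an engineer would, in place of code of your own. Each camera call takes 0.05 s, during which the arm holds its last target.

## Working session

There is one attempt and no reset: what is moved stays moved. The work goes in short steps, Python scripts to look and compute and a tool call to move; the robot and the scene stay as the last step left them, time stands still between calls to the robot, and variables do not carry over. Pictures are saved under pics/ and viewed, and the job is handed in when it is done.

Besides the shell and the picture viewer there is one more tool, called after "Request:" as a command line: name --argument value ..., lists and objects as JSON in quotes. play_rows: Moves the arm, as the interface text tells. Its arguments: {"type":"object","properties":{"increments":{"type":"array","items":{"type":"object","properties":{"dx":{"type":"number"},"dy":{"type":"number"},"dz":{"type":"number"},"rx":{"type":"number"},"ry":{"type":"number"},"rz":{"type":"number"},"claw":{"type":"number"}}}},"squeeze":{"type":"number"}},"required":["increments"]}

```bash
ls; mkdir -p pics; python3 - <<'E'
from cell import arm
import cv2
s=arm.state();print(s)
for n in("side","top"):
    cv2.imwrite(f"pics/{n}0.png",arm.capture(n)); print(n,arm.calibration(n))
E
```

```text
pics
{'t': 0.0, 'q': array([-9.98396019e-01,  2.55755609e-01,  1.06964600e-01, -5.01621249e-04,
       -1.42392285e+00, -2.84604877e-01]), 'qvel': array([-0.00091813,  0.00049392,  0.00238977,  0.00028524,  0.00261731,
        0.0002218 ]), 'joint_efforts': array([-8.30429485e-05, -3.86629343e+01,  2.37943465e+01,  5.36524281e+00,
       -6.04795438e-03, -2.51764749e-05]), 'ee_pos': array([ 0.15602374, -0.52685991,  0.23037137]), 'ee_rot': array([ 4.50344890e-01, -3.10879623e+00, -3.06322325e-03]), 'force': array([ 0.28480705, -0.04991239, -0.18874229]), 'torque': array([ 0.00130786, -0.04910377, -0.0195947 ]), 'finger_gap': 0.9983776006990525}
side {'intrinsics': array([[609.5584336 ,   0.        , 323.12789803],
       [  0.        , 609.5584336 , 249.15001907],
       [  0.        ,   0.        ,   1.        ]]), 'camera_from_world': array([[-0.94477454, -0.32711571,  0.01990953,  0.50694378],
       [-0.23399792,  0.6308038 , -0.73981858,  0.20222956],
       [ 0.22944727, -0.70362054, -0.67251177,  0.77064752],
       [ 0.        ,  0.        ,  0.        ,  1.        ]])}
top {'intrinsics': array([[551.38190564,   0.        , 320.11797145],
       [  0.        , 551.38190564, 229.62861551],
       [  0.        ,   0.        ,   1.        ]]), 'camera_from_world': array([[-0.02331867, -0.99971929,  0.0041936 ,  0.00478038],
       [-0.98633843,  0.02232192, -0.16321225,  0.56251096],
       [ 0.16307283, -0.0079422 , -0.98658207,  0.83334565],
       [ 0.        ,  0.        ,  0.        ,  1.        ]])}
```

View pics/top0.png

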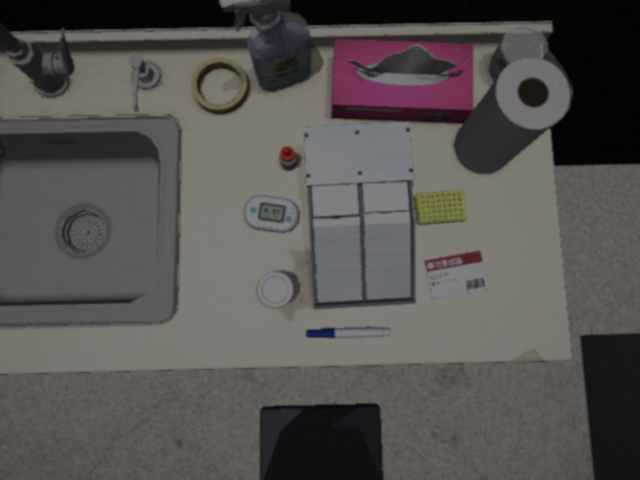

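View pics/side0.png

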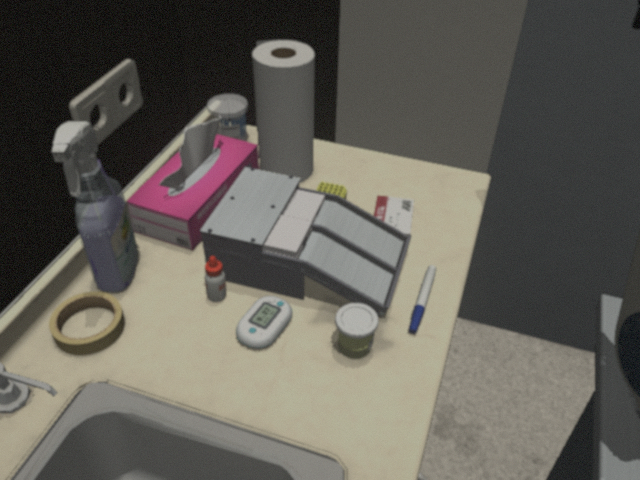

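```bash
python3 - <<'E'
import cv2
t=cv2.imread("pics/top0.png");s=cv2.imread("pics/side0.png")
a=cv2.resize(t[165:230,295:425],None,fx=6,fy=6,interpolation=cv2.INTER_CUBIC)
cv2.imwrite("pics/t1.png",cv2.convertScaleAbs(a,alpha=1.2))
a=cv2.resize(s[160:310,200:415],None,fx=3.7,fy=3.7,interpolation=cv2.INTER_CUBIC)
cv2.imwrite("pics/s1.png",cv2.convertScaleAbs(a,alpha=1.2))
a=cv2.resize(t[110:315,295:425],None,fx=2.9,fy=2.9,interpolation=cv2.INTER_CUBIC)
cv2.imwrite("pics/t2.png",a)
E
```

```text
(no output)
```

View pics/t1.png

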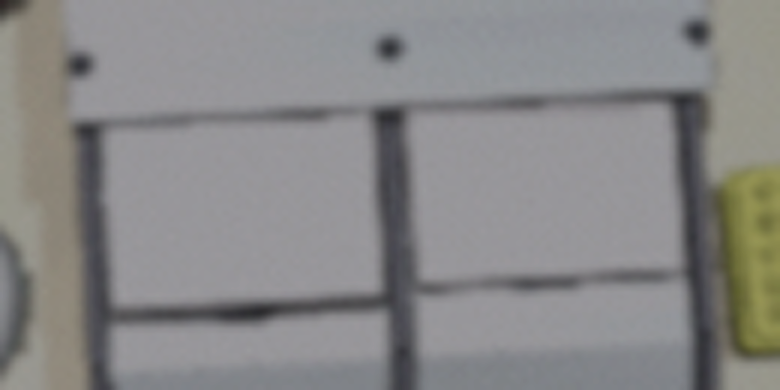

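View pics/s1.png

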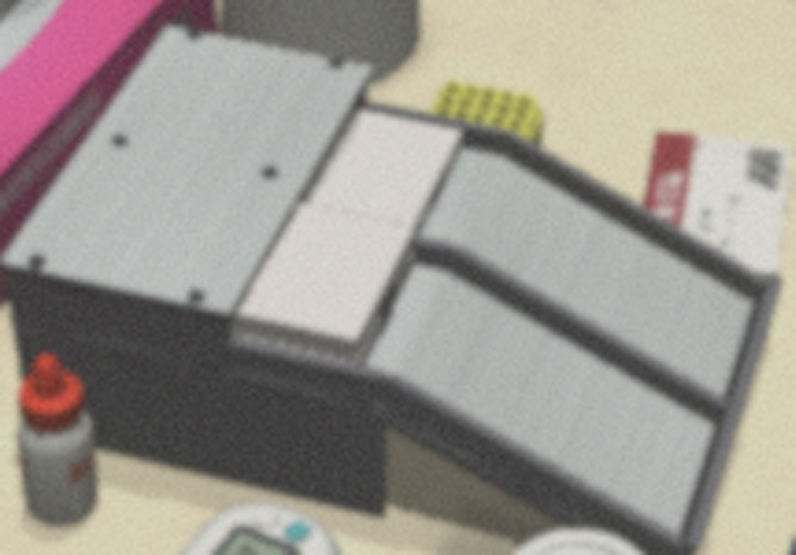

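View pics/t2.png

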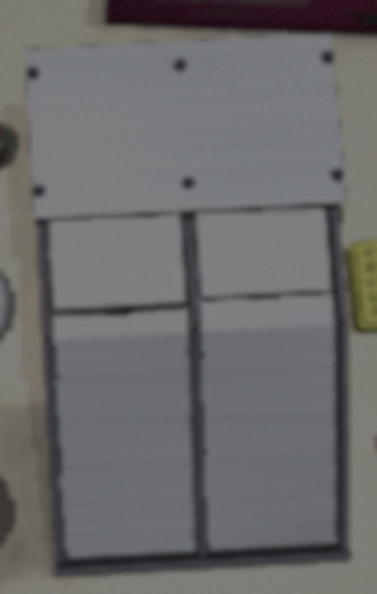

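```bash
cat >h.py <<'E'
import numpy as np, cv2
from scipy.optimize import least_squares
from cell import arm
C={n:arm.calibration(n) for n in("side","top")}
def proj(n,P):
    P=np.atleast_2d(P);c=C[n];M=c["camera_from_world"];q=P@M[:3,:3].T+M[:3,3];q=q@c["intrinsics"].T
    return q[:,:2]/q[:,2:]
def r2w(p,P):
    P=np.atleast_2d(P)/1000.;c,s=np.cos(p[2]),np.sin(p[2])
    return np.c_[p[0]+c*P[:,0]-s*P[:,1],p[1]+s*P[:,0]+c*P[:,1],P[:,2]]
def ray(n,uv,z):
    c=C[n];M=c["camera_from_world"];d=M[:3,:3].T@np.linalg.solve(c["intrinsics"],[uv[0],uv[1],1]);o=-M[:3,:3].T@M[:3,3]
    return o+d*(z-o[2])/d[2]
E
cat >fit.py <<'E'
from h import *
def T1(u,v):return(295+u/6-.4,165+v/6-.4)
def T2(u,v):return(295+u/2.9-.3,110+v/2.9-.3)
def S1(u,v):return(200+u/3.7-.35,160+v/3.7-.35)
O=[("top",T1(70,124),(60,81.5,95)),("top",T1(712,95),(60,-81.5,95)),("top",T1(390,109),(60,0,95)),
("top",T2(53,337),(0,76.5,66)),("top",T2(188,332),(0,2.5,66)),("top",T2(200,330),(0,-2.5,66)),("top",T2(335,322),(0,-76.5,66)),
("side",S1(235,315),(60,81.5,95)),("side",S1(375,68),(60,-81.5,95))]
f=lambda p:np.concatenate([(proj(n,r2w(p,P))[0]-uv) for n,uv,P in O])
r=least_squares(f,[.5,-.05,0],x_scale=[.1,.1,.1],loss='soft_l1');p=r.x
print(p,np.degrees(p[2]));print(np.round(f(p).reshape(-1,2),1))
np.save("rack.npy",p)
fr=[ray("top",T1(*uv),.078) for uv in((415,290),(690,272))]
c,s=np.cos(p[2]),np.sin(p[2])
for w in fr: d=w[:2]-p[:2];print("slim front corners in rack",(c*d[0]+s*d[1])*1000,(-s*d[0]+c*d[1])*1000)
s=cv2.imread("pics/top0.png"),cv2.imread("pics/side0.png")
L=[[(60,81.5,95),(60,-81.5,95),(149,-81.5,95),(149,81.5,95)],[(0,77,66),(0,-77,66)],[(-114,77,15),(-114,-77,15)],[(-114,77,31),(-114,-77,31)]]
for n,im in zip(("top","side"),s):
    im=cv2.resize(im[100:330,190:430],None,fx=3,fy=3,interpolation=cv2.INTER_CUBIC)if 0 else im
    a=im.copy()
    a=cv2.resize(a,None,fx=4,fy=4,interpolation=cv2.INTER_CUBIC)
    for l in L: cv2.polylines(a,[np.int32(4*(proj(n,r2w(p,l)))+2)],False,(0,255,0),1)
    x0,y0=((290,110) if n=="top" else (200,160));cv2.imwrite(f"pics/fit_{n}.png",a[4*y0:4*y0+(600 if n=='side' else 800),4*x0:4*x0+800][:800])
E
python3 fit.py
```

```text
[ 0.56621395 -0.07264069  0.03480906] 1.9944121149442535
[[ 0.6  0.1]
 [-0.  -1. ]
 [ 0.5 -0.4]
 [-0.5  1.1]
 [ 0.3  0.2]
 [-0.7  0.7]
 [-0.   0.8]
 [-0.6 -0.7]
 [-0.6  0.4]]
slim front corners in rack 15.490936613929877 -3.8185145847235735
slim front corners in rack 16.144819101909047 -74.96344711999906
```

```bash
cat >nav.py <<'E'
from h import *
from scipy.spatial.transform import Rotation as Ro
import sys
p=np.load("rack.npy")
def rep(tx,ty,tz):  # target in rack mm
    s=arm.state();R=Ro.from_rotvec(s["ee_rot"]).as_matrix();e=s["ee_pos"]
    c,sn=np.cos(p[2]),np.sin(p[2]);d=e[:2]-p[:2]
    print("t",round(s["t"],2),"gap",round(s["finger_gap"],3),"F",np.round(s["force"],1),"rack mm",np.round([(c*d[0]+sn*d[1])*1e3,(-sn*d[0]+c*d[1])*1e3,e[2]*1e3],1))
    w=r2w(p,[tx,ty,tz])[0];print("world",np.round(e,4),"target",np.round(w,4))
    print("tool units",np.round(R.T@(w-e)/.04,3))
    # desired R: z down, x along rack +/-x
    for sg in(1,-1):
        x=sg*np.array([c,sn,0]);z=np.array([0,0,-1.]);D=np.c_[x,np.cross(z,x),z]
        print("rot",sg,np.round(np.degrees(Ro.from_matrix(R.T@D).as_rotvec())/5,2))
if __name__=="__main__": rep(*map(float,sys.argv[1:4]))
E
python3 nav.py -120 -39.5 220; python3 -c "
from h import *
print(ray('top',(485,150),0),ray('top',(535,85),.27))
print(r2w(np.load('rack.npy'),[[43,-39.5,78],[6,-39.5,78]]))"
```

```text
t 0.1 gap 1.0 F [-0.3 -0.1  0.3] rack mm [-425.7 -439.7  230.5]
world [ 0.156  -0.5269  0.2305] target [ 0.4477 -0.1163  0.22  ]
tool units [-9.905  7.774  0.274]
rot 1 [ 1.00e-02  3.00e-02 -3.31e+01]
rot -1 [ 0.02 -0.    2.9 ]
[ 0.7027455  -0.29586017  0.        ] [ 0.70112552 -0.27688569  0.27      ]
[[ 0.61056258 -0.11062028  0.078     ]
 [ 0.57358499 -0.11190795  0.078     ]]
```

Request:
play_rows --increments '[{"dx": -0.4,"dy": 0.3,"claw": 0},{"dx": -0.7,"dy": 0.55,"claw": 0},{"dx": -0.7,"dy": 0.55,"claw": 0},{"dx": -0.7,"dy": 0.55,"claw": 0},{"dx": -0.7,"dy": 0.55,"claw": 0}]'

```text
invalid input at $.increments[0]: expected keys dx, dy, dz, rx, ry, rz, claw
```

Request:
play_rows --increments '[{"dx": -0.7,"dy": 0.55},{"dx": -0.7,"dy": 0.55},{"dx": -0.7,"dy": 0.55},{"dx": -0.7,"dy": 0.55},{"dx": -0.7,"dy": 0.55}]'

```text
invalid input at $.increments[0]: expected keys dx, dy, dz, rx, ry, rz, claw
```

Request:
play_rows --increments '[{"dx": -0.7,"dy": 0.55},{"dx": -0.7,"dy": 0.55},{"dx": -0.7,"dy": 0.55},{"dx": -0.7,"dy": 0.55},{"dx": -0.4,"dy": 0.3}]'

```text
invalid input at $.increments[0]: expected keys dx, dy, dz, rx, ry, rz, claw
```

Request:
play_rows --increments '[{"rz": 0.7},{"rz": 0.8},{"rz": 0.8},{"rz": 0.6},{}]'

```text
invalid input at $.increments[0]: expected keys dx, dy, dz, rx, ry, rz, claw
```

```bash
python3 nav.py 43 -39.5 130
```

```text
t 0.1 gap 1.0 F [-0.3 -0.1  0.3] rack mm [-425.7 -439.7  230.5]
world [ 0.156  -0.5269  0.2305] target [ 0.6106 -0.1106  0.13  ]
tool units [-13.85    6.75    2.522]
rot 1 [ 1.00e-02  3.00e-02 -3.31e+01]
rot -1 [ 0.02 -0.    2.9 ]
```

All keys are required in each row.

Request:
play_rows --increments '[{"dx": -0.4,"dy": 0.3,"dz": 0,"rx": 0,"ry": 0,"rz": 0,"claw": 0},{"dx": -0.7,"dy": 0.55,"dz": 0,"rx": 0,"ry": 0,"rz": 0,"claw": 0},{"dx": -0.7,"dy": 0.55,"dz": 0,"rx": 0,"ry": 0,"rz": 0,"claw": 0},{"dx": -0.7,"dy": 0.55,"dz": 0,"rx": 0,"ry": 0,"rz": 0,"claw": 0},{"dx": -0.7,"dy": 0.55,"dz": 0,"rx": 0,"ry": 0,"rz": 0,"claw": 0}]' --squeeze 30

```text
t: 0.52
ee_pos: [0.2508, -0.3936, 0.2308]
ee_rot: [0.449, -3.109, -0.001]
force: [0.3, 0.0, 0.1]
finger_gap: 0.299
```

Request:
play_rows --increments '[{"dx": -0.7,"dy": 0.55,"dz": 0,"rx": 0,"ry": 0,"rz": 0,"claw": 0},{"dx": -0.7,"dy": 0.55,"dz": 0,"rx": 0,"ry": 0,"rz": 0,"claw": 0},{"dx": -0.7,"dy": 0.55,"dz": 0,"rx": 0,"ry": 0,"rz": 0,"claw": 0},{"dx": -0.7,"dy": 0.55,"dz": 0,"rx": 0,"ry": 0,"rz": 0,"claw": 0},{"dx": -0.7,"dy": 0.55,"dz": 0,"rx": 0,"ry": 0,"rz": 0,"claw": 0}]'

```text
t: 0.93
ee_pos: [0.3539, -0.2482, 0.2311]
ee_rot: [0.451, -3.109, -0.0]
force: [0.5, -1.1, -0.3]
finger_gap: 0.001
```

Request:
play_rows --increments '[{"dx": -0.7,"dy": 0.55,"dz": 0,"rx": 0,"ry": 0,"rz": 0,"claw": 0},{"dx": -0.7,"dy": 0.55,"dz": 0,"rx": 0,"ry": 0,"rz": 0,"claw": 0},{"dx": -0.7,"dy": 0.55,"dz": 0,"rx": 0,"ry": 0,"rz": 0,"claw": 0},{"dx": -0.7,"dy": 0.55,"dz": 0,"rx": 0,"ry": 0,"rz": 0,"claw": 0},{"dx": -0.4,"dy": 0.3,"dz": 0,"rx": 0,"ry": 0,"rz": 0,"claw": 0}]'

```text
t: 1.35
ee_pos: [0.449, -0.115, 0.2308]
ee_rot: [0.453, -3.108, -0.001]
force: [0.3, -0.8, -0.4]
finger_gap: 0.0
```

Request:
play_rows --increments '[{"dx": 0,"dy": 0,"dz": 0,"rx": 0,"ry": 0,"rz": 0.7,"claw": 0},{"dx": 0,"dy": 0,"dz": 0,"rx": 0,"ry": 0,"rz": 0.8,"claw": 0},{"dx": 0,"dy": 0,"dz": 0,"rx": 0,"ry": 0,"rz": 0.8,"claw": 0},{"dx": 0,"dy": 0,"dz": 0,"rx": 0,"ry": 0,"rz": 0.6,"claw": 0},{"dx": 0,"dy": 0,"dz": 0,"rx": 0,"ry": 0,"rz": 0,"claw": 0}]'

```text
t: 1.77
ee_pos: [0.4476, -0.1176, 0.2309]
ee_rot: [0.052, -3.14, -0.0]
force: [-0.5, -0.5, -0.4]
finger_gap: 0.004
```

```bash
python3 nav.py 43 -39.5 130
```

```text
t 1.77 gap 0.004 F [-0.5 -0.5 -0.4] rack mm [-120.1  -40.8  230.9]
world [ 0.4476 -0.1176  0.2309] target [ 0.6106 -0.1106  0.13  ]
tool units [-4.08   0.039  2.517]
rot 1 [-2.000e-02 -0.000e+00  3.598e+01]
rot -1 [ 0.   -0.01 -0.02]
```

Request:
play_rows --increments '[{"dx": -0.5,"dy": 0.04,"dz": 0,"rx": 0,"ry": 0,"rz": 0,"claw": 0},{"dx": -0.8,"dy": 0,"dz": 0,"rx": 0,"ry": 0,"rz": 0,"claw": 0},{"dx": -0.9,"dy": 0,"dz": 0,"rx": 0,"ry": 0,"rz": 0,"claw": 0},{"dx": -0.9,"dy": 0,"dz": 0,"rx": 0,"ry": 0,"rz": 0,"claw": 0},{"dx": -0.7,"dy": 0,"dz": 0.2,"rx": 0,"ry": 0,"rz": 0,"claw": 0}]'

```text
t: 2.18
ee_pos: [0.6023, -0.111, 0.2239]
ee_rot: [-0.058, 3.139, -0.001]
force: [-1.1, -0.4, 0.3]
finger_gap: -0.002
```

Request:
play_rows --increments '[{"dx": -0.28,"dy": 0,"dz": 0.5,"rx": 0,"ry": 0,"rz": 0,"claw": 0},{"dx": 0,"dy": 0,"dz": 0.6,"rx": 0,"ry": 0,"rz": 0,"claw": 0},{"dx": 0,"dy": 0,"dz": 0.6,"rx": 0,"ry": 0,"rz": 0,"claw": 0},{"dx": 0,"dy": 0,"dz": 0.5,"rx": 0,"ry": 0,"rz": 0,"claw": 0},{"dx": 0,"dy": 0,"dz": 0,"rx": 0,"ry": 0,"rz": 0,"claw": 0}]'

```text
t: 2.6
ee_pos: [0.6079, -0.11, 0.1298]
ee_rot: [0.056, -3.131, -0.002]
force: [-0.9, 0.7, -1.0]
finger_gap: -0.004
```

```bash
python3 nav.py 43 -39.5 82; python3 - <<'E'
from h import *
t=arm.capture("top");s=arm.capture("side")
cv2.imwrite("pics/s2.png",cv2.resize(s[130:310,180:420],None,fx=3,fy=3,interpolation=cv2.INTER_CUBIC))
cv2.imwrite("pics/t3.png",cv2.resize(t[100:260,270:450],None,fx=3.5,fy=3.5,interpolation=cv2.INTER_CUBIC))
E
```

```text
t 2.6 gap -0.004 F [-0.9  0.7 -1. ] rack mm [ 40.4 -38.8 129.8]
world [ 0.6079 -0.11    0.1298] target [ 0.6106 -0.1106  0.082 ]
tool units [-0.077 -0.02   1.194]
rot 1 [ 1.700e-01  3.000e-02 -3.599e+01]
rot -1 [ 0.02 -0.11  0.01]
```

View pics/s2.png

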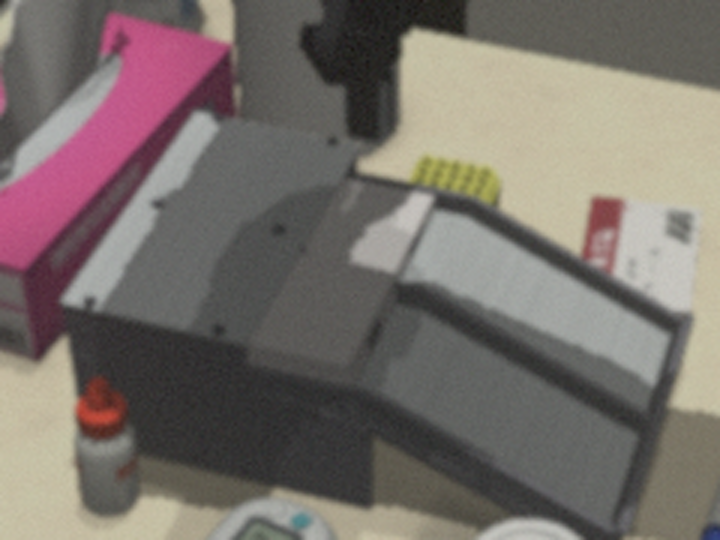

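View pics/t3.png

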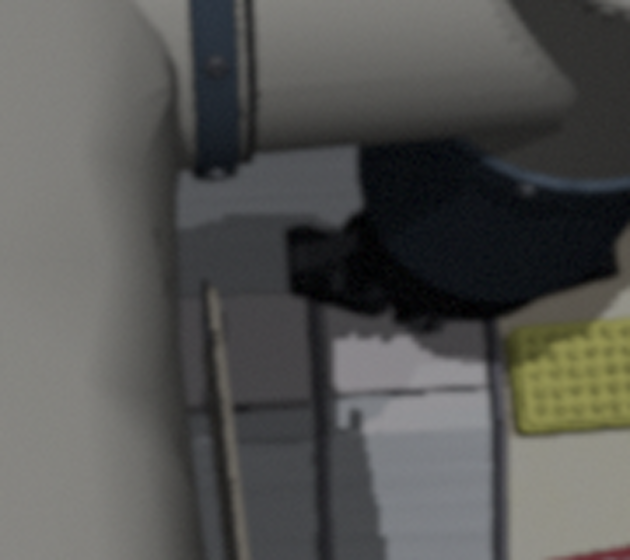

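Request:
play_rows --increments '[{"dx": 0,"dy": 0,"dz": 0,"rx": 0,"ry": 0,"rz": 0,"claw": 0},{"dx": 0,"dy": 0,"dz": 0.3,"rx": 0,"ry": 0,"rz": 0,"claw": 0},{"dx": 0,"dy": 0,"dz": 0.3,"rx": 0,"ry": 0,"rz": 0,"claw": 0},{"dx": 0,"dy": 0,"dz": 0.2,"rx": 0,"ry": 0,"rz": 0,"claw": 0},{"dx": 0,"dy": 0,"dz": 0,"rx": 0,"ry": 0,"rz": 0,"claw": 0}]'

```text
t: 3.12
ee_pos: [0.6105, -0.1103, 0.1028]
ee_rot: [0.055, -3.14, -0.001]
force: [-0.3, 0.7, 0.0]
finger_gap: -0.003
```

```bash
python3 nav.py 43 -39.5 82; python3 - <<'E'
from h import *
print(proj("side",arm.state()["ee_pos"]))
s=arm.capture("side")
cv2.imwrite("pics/s3.png",cv2.resize(s[130:260,240:400],None,fx=5,fy=4.6,interpolation=cv2.INTER_CUBIC))
E
```

```text
t 3.12 gap -0.003 F [-0.3  0.7  0. ] rack mm [ 42.9 -39.2 102.8]
world [ 0.6105 -0.1103  0.1028] target [ 0.6106 -0.1106  0.082 ]
tool units [-0.002 -0.007  0.519]
rot 1 [ 2.0e-02  1.0e-02 -3.6e+01]
rot -1 [ 0.   -0.01  0.  ]
[[302.12133282 191.95450857]]
```

View pics/s3.png

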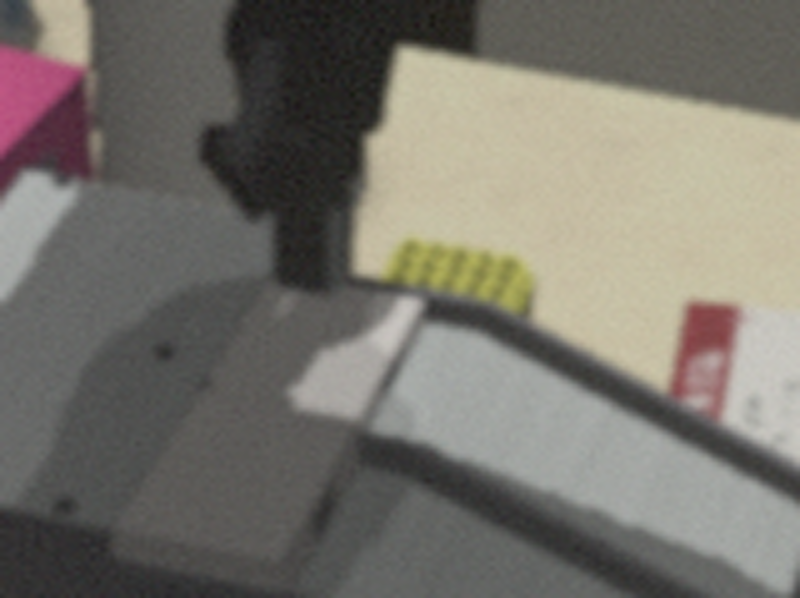

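Request:
play_rows --increments '[{"dx": 0,"dy": 0,"dz": 0.2,"rx": 0,"ry": 0,"rz": 0,"claw": 0},{"dx": 0,"dy": 0,"dz": 0.15,"rx": 0,"ry": 0,"rz": 0,"claw": 0},{"dx": 0,"dy": 0,"dz": 0.05,"rx": 0,"ry": 0,"rz": 0,"claw": 0},{"dx": 0,"dy": 0,"dz": 0.01,"rx": 0,"ry": 0,"rz": 0,"claw": 0},{"dx": 0,"dy": 0,"dz": 0.01,"rx": 0,"ry": 0,"rz": 0,"claw": 0}]'

```text
t: 3.58
ee_pos: [0.6109, -0.1105, 0.0865]
ee_rot: [0.055, -3.141, 0.0]
force: [0.6, 0.0, -0.2]
finger_gap: 0.004
```

Request:
play_rows --increments '[{"dx": 0,"dy": 0,"dz": 0.01,"rx": 0,"ry": 0,"rz": 0,"claw": 0},{"dx": 0,"dy": 0,"dz": 0.01,"rx": 0,"ry": 0,"rz": 0,"claw": 0},{"dx": 0,"dy": 0,"dz": 0.01,"rx": 0,"ry": 0,"rz": 0,"claw": 0},{"dx": 0,"dy": 0,"dz": 0.01,"rx": 0,"ry": 0,"rz": 0,"claw": 0},{"dx": 0,"dy": 0,"dz": 0.01,"rx": 0,"ry": 0,"rz": 0,"claw": 0}]'

```text
t: 4.0
ee_pos: [0.611, -0.1104, 0.0845]
ee_rot: [-0.055, 3.141, 0.0]
force: [0.7, 0.0, -0.3]
finger_gap: 0.001
```

Request:
play_rows --increments '[{"dx": 0,"dy": 0,"dz": 0.02,"rx": 0,"ry": 0,"rz": 0,"claw": 0},{"dx": 0,"dy": 0,"dz": 0.02,"rx": 0,"ry": 0,"rz": 0,"claw": 0},{"dx": 0,"dy": 0,"dz": 0.02,"rx": 0,"ry": 0,"rz": 0,"claw": 0},{"dx": 0,"dy": 0,"dz": 0.01,"rx": 0,"ry": 0,"rz": 0,"claw": 0},{"dx": 0,"dy": 0,"dz": 0.01,"rx": 0,"ry": 0,"rz": 0,"claw": 0}]'

```text
t: 4.42
ee_pos: [0.6109, -0.1105, 0.0812]
ee_rot: [0.054, -3.141, -0.0]
force: [0.5, 0.7, 0.2]
finger_gap: -0.001
```

Request:
play_rows --increments '[{"dx": 0,"dy": 0,"dz": 0.01,"rx": 0,"ry": 0,"rz": 0,"claw": 0},{"dx": 0,"dy": 0,"dz": 0.01,"rx": 0,"ry": 0,"rz": 0,"claw": 0},{"dx": 0,"dy": 0,"dz": 0.01,"rx": 0,"ry": 0,"rz": 0,"claw": 0},{"dx": 0,"dy": 0,"dz": 0.01,"rx": 0,"ry": 0,"rz": 0,"claw": 0},{"dx": 0,"dy": 0,"dz": 0.01,"rx": 0,"ry": 0,"rz": 0,"claw": 0}]'

```text
t: 4.83
ee_pos: [0.6109, -0.1104, 0.0792]
ee_rot: [0.054, -3.141, -0.0]
force: [-0.3, 0.2, -0.3]
finger_gap: -0.002
```

Request:
play_rows --increments '[{"dx": 0,"dy": 0,"dz": 0.01,"rx": 0,"ry": 0,"rz": 0,"claw": 0},{"dx": 0,"dy": 0,"dz": 0.01,"rx": 0,"ry": 0,"rz": 0,"claw": 0},{"dx": 0,"dy": 0,"dz": 0.01,"rx": 0,"ry": 0,"rz": 0,"claw": 0}]'

```text
t: 5.08
ee_pos: [0.6109, -0.1105, 0.0781]
ee_rot: [-0.055, 3.141, -0.0]
force: [0.2, 0.2, 2.9]
finger_gap: 0.002
```

Request:
play_rows --increments '[{"dx": 0,"dy": 0,"dz": 0.005,"rx": 0,"ry": 0,"rz": 0,"claw": 0},{"dx": 0,"dy": 0,"dz": 0.005,"rx": 0,"ry": 0,"rz": 0,"claw": 0}]'

```text
t: 5.25
ee_pos: [0.611, -0.1105, 0.0781]
ee_rot: [-0.055, 3.141, -0.0]
force: [-0.4, 0.9, 3.8]
finger_gap: -0.001
```

Request:
play_rows --increments '[{"dx": 0,"dy": 0,"dz": 0.01,"rx": 0,"ry": 0,"rz": 0,"claw": 0},{"dx": 0,"dy": 0,"dz": 0.01,"rx": 0,"ry": 0,"rz": 0,"claw": 0}]'

```text
t: 5.42
ee_pos: [0.6114, -0.1107, 0.0781]
ee_rot: [-0.055, 3.139, -0.001]
force: [-1.7, 0.3, 8.8]
finger_gap: -0.003
```

Request:
play_rows --increments '[{"dx": 0,"dy": 0,"dz": 0.01,"rx": 0,"ry": 0,"rz": 0,"claw": 0},{"dx": 0.02,"dy": 0,"dz": 0.005,"rx": 0,"ry": 0,"rz": 0,"claw": 0},{"dx": 0.05,"dy": 0,"dz": 0,"rx": 0,"ry": 0,"rz": 0,"claw": 0},{"dx": 0.08,"dy": 0,"dz": 0,"rx": 0,"ry": 0,"rz": 0,"claw": 0},{"dx": 0.08,"dy": 0,"dz": 0,"rx": 0,"ry": 0,"rz": 0,"claw": 0}]'

```text
t: 5.83
ee_pos: [0.6038, -0.111, 0.0781]
ee_rot: [-0.056, 3.136, -0.001]
force: [1.5, -0.3, 5.7]
finger_gap: 0.0
```

```bash
python3 nav.py 6 -39.5 78
```

```text
t 5.83 gap 0.0 F [ 1.5 -0.3  5.7] rack mm [ 36.2 -39.6  78.1]
world [ 0.6038 -0.111   0.0781] target [ 0.5736 -0.1119  0.078 ]
tool units [ 0.755  0.004 -0.001]
rot 1 [-9.000e-02 -2.000e-02 -3.599e+01]
rot -1 [-0.01  0.06  0.01]
```

Request:
play_rows --increments '[{"dx": 0.05,"dy": 0,"dz": 0.012,"rx": 0,"ry": 0,"rz": 0,"claw": 0},{"dx": 0.06,"dy": 0,"dz": 0.012,"rx": 0,"ry": 0,"rz": 0,"claw": 0},{"dx": 0.08,"dy": 0,"dz": 0,"rx": 0,"ry": 0,"rz": 0,"claw": 0},{"dx": 0.08,"dy": 0,"dz": 0,"rx": 0,"ry": 0,"rz": 0,"claw": 0}]'

```text
t: 6.17
ee_pos: [0.5939, -0.1115, 0.0781]
ee_rot: [-0.056, 3.133, -0.002]
force: [1.4, -0.3, 8.0]
finger_gap: 0.0
```

```bash
python3 nav.py 6 -39.5 78; python3 - <<'E'
from h import *
s=arm.capture("side")
cv2.imwrite("pics/s4.png",cv2.resize(s[130:260,240:400],None,fx=5,fy=4.6,interpolation=cv2.INTER_CUBIC))
E
```

```text
t 6.17 gap 0.0 F [ 1.4 -0.3  8. ] rack mm [ 26.4 -39.8  78.1]
world [ 0.5939 -0.1115  0.0781] target [ 0.5736 -0.1119  0.078 ]
tool units [ 0.509  0.009 -0.001]
rot 1 [-1.400e-01 -3.000e-02 -3.599e+01]
rot -1 [-0.02  0.09  0.01]
```

View pics/s4.png

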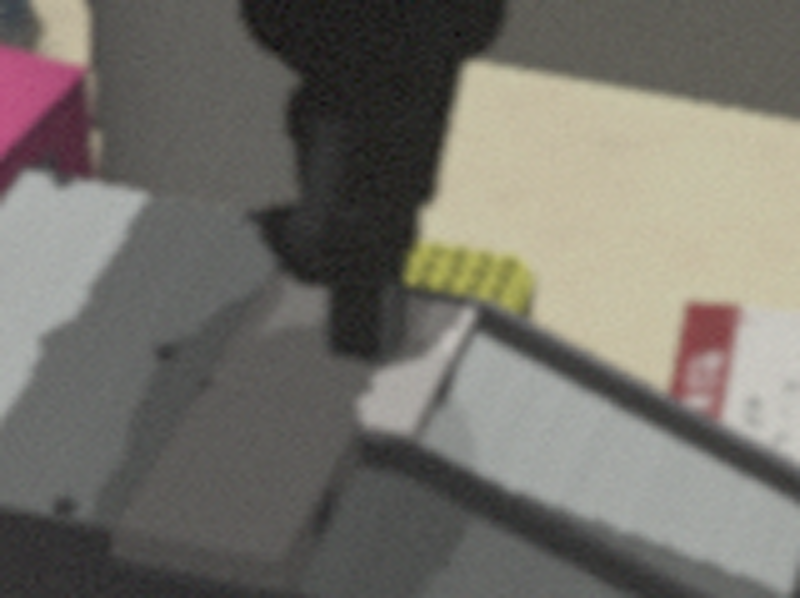

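Request:
play_rows --increments '[{"dx": 0.08,"dy": 0,"dz": 0.008,"rx": 0,"ry": 0,"rz": 0,"claw": 0},{"dx": 0.1,"dy": 0,"dz": 0,"rx": 0,"ry": 0,"rz": 0,"claw": 0},{"dx": 0.1,"dy": 0,"dz": 0,"rx": 0,"ry": 0,"rz": 0,"claw": 0},{"dx": 0.1,"dy": 0,"dz": 0,"rx": 0,"ry": 0,"rz": 0,"claw": 0},{"dx": 0.03,"dy": 0,"dz": 0,"rx": 0,"ry": 0,"rz": 0,"claw": 0}]'

```text
t: 6.63
ee_pos: [0.5775, -0.1121, 0.0781]
ee_rot: [-0.056, 3.133, -0.002]
force: [2.4, 0.4, 8.7]
finger_gap: -0.001
```

```bash
python3 nav.py 6 -39.5 78
```

```text
t 6.63 gap -0.001 F [2.4 0.4 8.7] rack mm [  9.9 -39.8  78.1]
world [ 0.5775 -0.1121  0.0781] target [ 0.5736 -0.1119  0.078 ]
tool units [0.098 0.009 0.001]
rot 1 [-1.500e-01 -3.000e-02 -3.599e+01]
rot -1 [-0.02  0.09  0.01]
```

Request:
play_rows --increments '[{"dx": 0,"dy": 0,"dz": -0.2,"rx": 0,"ry": 0,"rz": 0,"claw": 0},{"dx": 0,"dy": 0,"dz": -0.3,"rx": 0,"ry": 0,"rz": 0,"claw": 0},{"dx": 0,"dy": 0,"dz": 0,"rx": 0,"ry": 0,"rz": 0,"claw": 0}]'

```text
t: 6.88
ee_pos: [0.5757, -0.1119, 0.0971]
ee_rot: [-0.055, 3.138, -0.001]
force: [1.2, -0.2, 0.8]
finger_gap: -0.003
```

```bash
python3 nav.py 43 -39.5 82; python3 - <<'E'
from h import *
p=np.load("rack.npy")
s=arm.capture("side");t=arm.capture("top")
a=cv2.resize(s[130:310,180:420],None,fx=3.3,fy=3.3,interpolation=cv2.INTER_CUBIC)
cv2.imwrite("pics/s5.png",a)
cv2.imwrite("pics/t5.png",cv2.resize(t[160:320,270:450],None,fx=3.5,fy=3.5,interpolation=cv2.INTER_CUBIC))
print(3.3*(proj("side",r2w(p,[(-17,-4.5,78),(-17,-74.5,78),(-17,-4.5,66)]))-[180,130]),3.5*(proj("top",r2w(p,[(-17,-4.5,78),(-17,-74.5,78)]))-[270,160]))
E
```

```text
t 6.88 gap -0.003 F [ 1.2 -0.2  0.8] rack mm [  8.1 -39.6  97.1]
world [ 0.5757 -0.1119  0.0971] target [ 0.6106 -0.1106  0.082 ]
tool units [-0.872  0.001  0.381]
rot 1 [-6.0e-02 -1.0e-02 -3.6e+01]
rot -1 [-0.01  0.04  0.  ]
[[505.6239242  319.21172199]
 [547.51717667 228.31873412]
 [504.79776017 339.55904052]] [[334.98924729 257.76451511]
 [493.926064   248.72183278]]
```

View pics/s5.png

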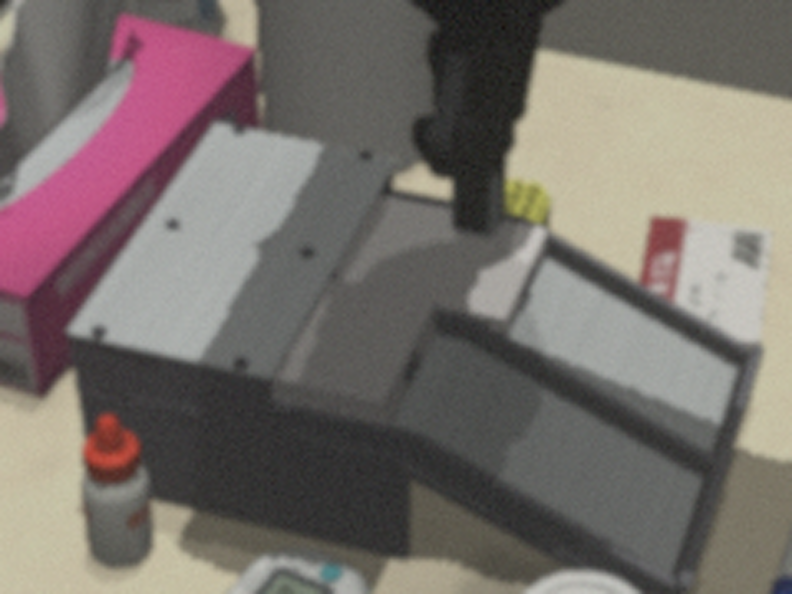

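View pics/t5.png

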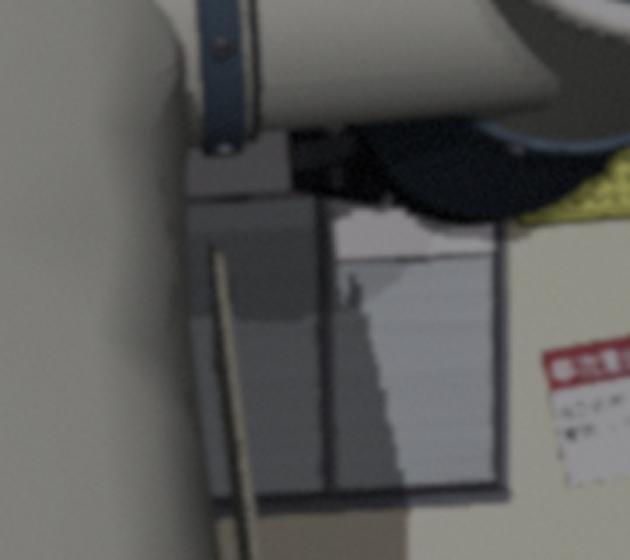

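Request:
play_rows --increments '[{"dx": -0.2,"dy": 0,"dz": 0,"rx": 0,"ry": 0,"rz": 0,"claw": 0},{"dx": -0.3,"dy": 0,"dz": 0,"rx": 0,"ry": 0,"rz": 0,"claw": 0},{"dx": -0.25,"dy": 0,"dz": 0,"rx": 0,"ry": 0,"rz": 0,"claw": 0},{"dx": -0.12,"dy": 0,"dz": 0,"rx": 0,"ry": 0,"rz": 0,"claw": 0},{"dx": 0,"dy": 0,"dz": 0,"rx": 0,"ry": 0,"rz": 0,"claw": 0}]'

```text
t: 7.4
ee_pos: [0.6099, -0.1104, 0.0938]
ee_rot: [0.055, -3.14, -0.0]
force: [0.3, -0.6, -0.2]
finger_gap: 0.0
```

Request:
play_rows --increments '[{"dx": 0,"dy": 0,"dz": 0,"rx": 0,"ry": 0,"rz": 0,"claw": 0},{"dx": 0,"dy": 0,"dz": 0,"rx": 0,"ry": 0,"rz": 0,"claw": 0}]'

```text
t: 7.57
ee_pos: [0.6088, -0.1105, 0.0946]
ee_rot: [0.054, -3.14, -0.0]
force: [-0.3, -0.7, -0.3]
finger_gap: 0.002
```

```bash
python3 nav.py 45 -39.5 78
```

```text
t 7.57 gap 0.002 F [-0.3 -0.7 -0.3] rack mm [ 41.3 -39.3  94.6]
world [ 0.6088 -0.1105  0.0946] target [ 0.6126 -0.1106  0.078 ]
tool units [-0.094 -0.004  0.414]
rot 1 [-2.0e-02 -0.0e+00  3.6e+01]
rot -1 [ 0.   -0.01 -0.  ]
```

Request:
play_rows --increments '[{"dx": -0.09,"dy": 0,"dz": 0.1,"rx": 0,"ry": 0,"rz": 0,"claw": 0},{"dx": 0,"dy": 0,"dz": 0.12,"rx": 0,"ry": 0,"rz": 0,"claw": 0},{"dx": 0,"dy": 0,"dz": 0.07,"rx": 0,"ry": 0,"rz": 0,"claw": 0},{"dx": 0,"dy": 0,"dz": 0.02,"rx": 0,"ry": 0,"rz": 0,"claw": 0},{"dx": 0,"dy": 0,"dz": 0,"rx": 0,"ry": 0,"rz": 0,"claw": 0}]'

```text
t: 7.98
ee_pos: [0.6125, -0.1104, 0.0821]
ee_rot: [0.054, -3.14, -0.0]
force: [0.1, -0.2, 0.4]
finger_gap: -0.001
```

Request:
play_rows --increments '[{"dx": 0,"dy": 0,"dz": 0.01,"rx": 0,"ry": 0,"rz": 0,"claw": 0},{"dx": 0,"dy": 0,"dz": 0.01,"rx": 0,"ry": 0,"rz": 0,"claw": 0},{"dx": 0,"dy": 0,"dz": 0.01,"rx": 0,"ry": 0,"rz": 0,"claw": 0},{"dx": 0,"dy": 0,"dz": 0.01,"rx": 0,"ry": 0,"rz": 0,"claw": 0},{"dx": 0,"dy": 0,"dz": 0.01,"rx": 0,"ry": 0,"rz": 0,"claw": 0}]'

```text
t: 8.4
ee_pos: [0.613, -0.1104, 0.0807]
ee_rot: [-0.055, 3.141, 0.0]
force: [0.4, 0.6, 0.3]
finger_gap: -0.001
```

```bash
python3 nav.py 45 -39.5 78
```

```text
t 8.4 gap -0.001 F [0.4 0.6 0.3] rack mm [ 45.4 -39.3  80.7]
world [ 0.613  -0.1104  0.0807] target [ 0.6126 -0.1106  0.078 ]
tool units [ 0.01  -0.004  0.066]
rot 1 [ 0. -0. 36.]
rot -1 [ 0.  0. -0.]
```

Request:
play_rows --increments '[{"dx": 0,"dy": 0,"dz": 0.015,"rx": 0,"ry": 0,"rz": 0,"claw": 0},{"dx": 0,"dy": 0,"dz": 0.015,"rx": 0,"ry": 0,"rz": 0,"claw": 0},{"dx": 0,"dy": 0,"dz": 0.015,"rx": 0,"ry": 0,"rz": 0,"claw": 0},{"dx": 0,"dy": 0,"dz": 0.01,"rx": 0,"ry": 0,"rz": 0,"claw": 0},{"dx": 0,"dy": 0,"dz": 0.01,"rx": 0,"ry": 0,"rz": 0,"claw": 0}]'

```text
t: 8.82
ee_pos: [0.613, -0.1104, 0.0781]
ee_rot: [-0.055, 3.141, -0.0]
force: [-1.6, -0.1, 3.1]
finger_gap: -0.002
```

Request:
play_rows --increments '[{"dx": 0,"dy": 0,"dz": 0.01,"rx": 0,"ry": 0,"rz": 0,"claw": 0},{"dx": 0,"dy": 0,"dz": 0.01,"rx": 0,"ry": 0,"rz": 0,"claw": 0},{"dx": 0,"dy": 0,"dz": 0.01,"rx": 0,"ry": 0,"rz": 0,"claw": 0},{"dx": 0,"dy": 0,"dz": 0.01,"rx": 0,"ry": 0,"rz": 0,"claw": 0}]'

```text
t: 9.15
ee_pos: [0.6137, -0.1107, 0.0781]
ee_rot: [-0.055, 3.139, -0.001]
force: [-2.5, 0.7, 10.2]
finger_gap: -0.002
```

Request:
play_rows --increments '[{"dx": 0.02,"dy": 0,"dz": 0.01,"rx": 0,"ry": 0,"rz": 0,"claw": 0},{"dx": 0.05,"dy": 0,"dz": 0.01,"rx": 0,"ry": 0,"rz": 0,"claw": 0},{"dx": 0.08,"dy": 0,"dz": 0.01,"rx": 0,"ry": 0,"rz": 0,"claw": 0},{"dx": 0.08,"dy": 0,"dz": 0.01,"rx": 0,"ry": 0,"rz": 0,"claw": 0},{"dx": 0.08,"dy": 0,"dz": 0,"rx": 0,"ry": 0,"rz": 0,"claw": 0}]'

```text
t: 9.57
ee_pos: [0.604, -0.1112, 0.0781]
ee_rot: [-0.056, 3.132, -0.003]
force: [2.5, -0.1, 9.6]
finger_gap: -0.001
```

Request:
play_rows --increments '[{"dx": 0.08,"dy": 0,"dz": 0,"rx": 0,"ry": 0,"rz": 0,"claw": 0},{"dx": 0.1,"dy": 0,"dz": 0,"rx": 0,"ry": 0,"rz": 0,"claw": 0},{"dx": 0.1,"dy": 0,"dz": 0,"rx": 0,"ry": 0,"rz": 0,"claw": 0},{"dx": 0.1,"dy": 0,"dz": 0,"rx": 0,"ry": 0,"rz": 0,"claw": 0}]'

```text
t: 9.9
ee_pos: [0.5888, -0.1118, 0.0781]
ee_rot: [-0.056, 3.132, -0.003]
force: [2.4, 0.5, 10.4]
finger_gap: 0.001
```

```bash
python3 nav.py 5 -39.5 78
```

```text
t 9.9 gap 0.001 F [ 2.4  0.5 10.4] rack mm [ 21.2 -39.9  78.1]
world [ 0.5888 -0.1118  0.0781] target [ 0.5726 -0.1119  0.078 ]
tool units [ 0.404  0.01  -0.001]
rot 1 [-1.600e-01 -3.000e-02 -3.599e+01]
rot -1 [-0.02  0.1   0.01]
```

Request:
play_rows --increments '[{"dx": 0.1,"dy": 0,"dz": 0,"rx": 0,"ry": 0,"rz": 0,"claw": 0},{"dx": 0.1,"dy": 0,"dz": 0,"rx": 0,"ry": 0,"rz": 0,"claw": 0},{"dx": 0.08,"dy": 0,"dz": 0,"rx": 0,"ry": 0,"rz": 0,"claw": 0},{"dx": 0.06,"dy": 0,"dz": 0,"rx": 0,"ry": 0,"rz": 0,"claw": 0},{"dx": 0.02,"dy": 0,"dz": 0,"rx": 0,"ry": 0,"rz": 0,"claw": 0}]'

```text
t: 10.32
ee_pos: [0.5742, -0.1123, 0.0781]
ee_rot: [-0.056, 3.132, -0.002]
force: [1.8, -0.7, 9.8]
finger_gap: -0.001
```

```bash
python3 nav.py 5 -39.5 78; python3 - <<'E'
from h import *
p=np.load("rack.npy")
s=arm.capture("side")
a=cv2.resize(s[130:310,180:420],None,fx=3.3,fy=3.3,interpolation=cv2.INTER_CUBIC)
cv2.imwrite("pics/s6.png",a)
print(3.3*(proj("side",r2w(p,[(-57,-4.5,78),(-57,-74.5,78),(-57,-4.5,66)]))-[180,130]))
E
```

```text
t 10.32 gap -0.001 F [ 1.8 -0.7  9.8] rack mm [  6.6 -39.9  78.1]
world [ 0.5742 -0.1123  0.0781] target [ 0.5726 -0.1119  0.078 ]
tool units [0.04  0.01  0.002]
rot 1 [-1.600e-01 -3.000e-02 -3.599e+01]
rot -1 [-0.02  0.1   0.01]
[[592.24913893 337.6726074 ]
 [629.92220486 245.01071686]
 [590.6376672  358.03964107]]
```

View pics/s6.png

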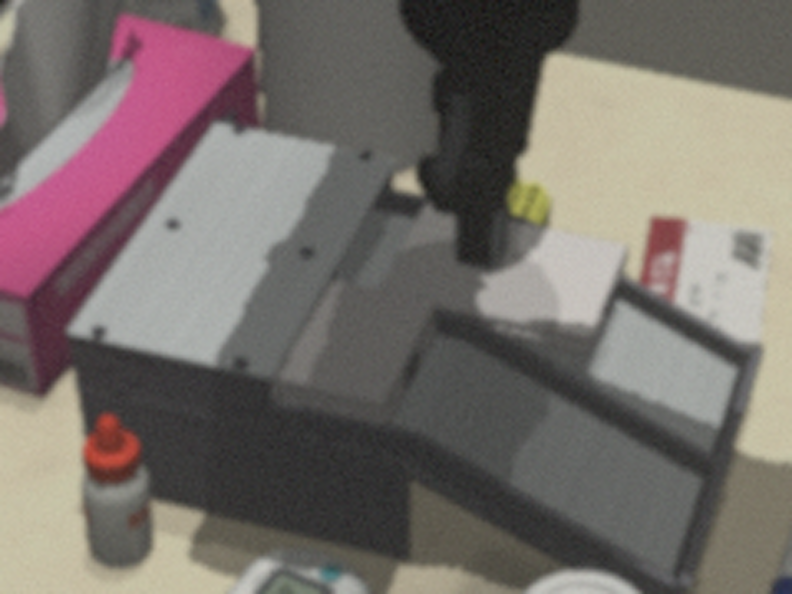

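Request:
play_rows --increments '[{"dx": 0.06,"dy": 0,"dz": 0,"rx": 0,"ry": 0,"rz": 0,"claw": 0},{"dx": 0.03,"dy": 0,"dz": 0,"rx": 0,"ry": 0,"rz": 0,"claw": 0},{"dx": 0,"dy": 0,"dz": -0.4,"rx": 0,"ry": 0,"rz": 0,"claw": 0},{"dx": 0,"dy": 0,"dz": -0.6,"rx": 0,"ry": 0,"rz": 0,"claw": 0},{"dx": 0,"dy": 0,"dz": -0.6,"rx": 0,"ry": 0,"rz": 0,"claw": 0}]'

```text
t: 10.78
ee_pos: [0.5667, -0.1119, 0.1389]
ee_rot: [0.054, -3.139, -0.0]
force: [0.5, -0.4, 0.1]
finger_gap: -0.003
```

Request:
play_rows --increments '[{"dx": 0,"dy": 0,"dz": -0.4,"rx": 0,"ry": 0,"rz": 0,"claw": 0},{"dx": 0,"dy": 0,"dz": 0,"rx": 0,"ry": 0,"rz": 0,"claw": 0},{"dx": 0,"dy": 0,"dz": 0,"rx": 0,"ry": 0,"rz": 0,"claw": 0},{"dx": 0,"dy": 0,"dz": 0,"rx": 0,"ry": 0,"rz": 0,"claw": 0},{"dx": 0,"dy": 0,"dz": 0,"rx": 0,"ry": 0,"rz": 0,"claw": 0}]'

```text
t: 11.2
ee_pos: [0.5666, -0.1119, 0.1535]
ee_rot: [0.054, -3.139, -0.0]
force: [0.2, -0.7, 0.5]
finger_gap: 0.003
```

```bash
python3 nav.py 5 -39.5 78; python3 - <<'E'
from h import *
s=arm.capture("side")
a=cv2.resize(s[130:340,180:440],None,fx=3,fy=3,interpolation=cv2.INTER_CUBIC)
cv2.imwrite("pics/s7.png",a)
E
```

```text
t 11.2 gap 0.003 F [ 0.2 -0.7  0.5] rack mm [ -1.  -39.2 153.5]
world [ 0.5666 -0.1119  0.1535] target [ 0.5726 -0.1119  0.078 ]
tool units [-0.153 -0.008  1.888]
rot 1 [-4.0e-02 -1.0e-02  3.6e+01]
rot -1 [ 0.   -0.03 -0.  ]
```

View pics/s7.png

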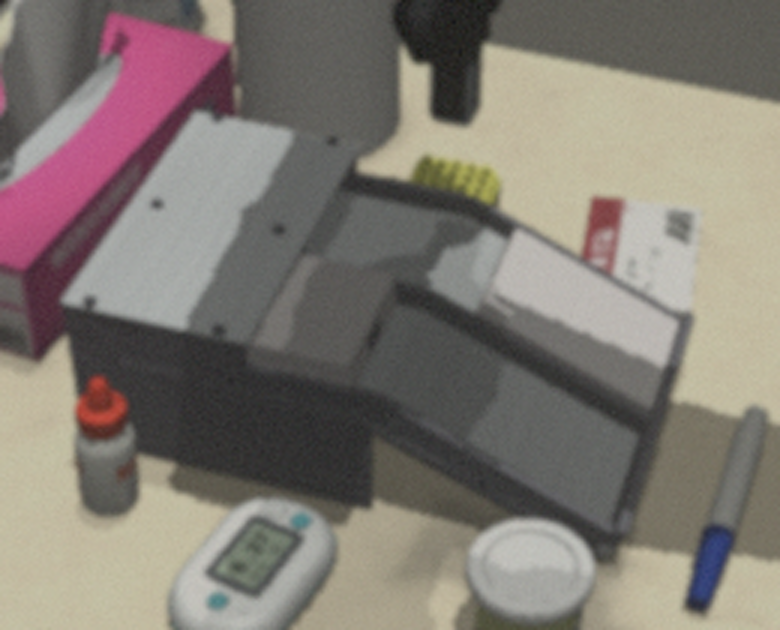

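The case slid down and appears to lie against the stop. I'll retreat for a clear check.

Request:
play_rows --increments '[{"dx": 0,"dy": 0,"dz": -0.5,"rx": 0,"ry": 0,"rz": 0,"claw": 0},{"dx": 0,"dy": 0,"dz": -0.8,"rx": 0,"ry": 0,"rz": 0,"claw": 0},{"dx": 0.3,"dy": 0,"dz": -0.6,"rx": 0,"ry": 0,"rz": 0,"claw": 0},{"dx": 0.7,"dy": -0.3,"dz": 0,"rx": 0,"ry": 0,"rz": 0,"claw": 0},{"dx": 0.7,"dy": -0.6,"dz": 0,"rx": 0,"ry": 0,"rz": 0,"claw": 0}]'

```text
t: 11.67
ee_pos: [0.501, -0.1492, 0.2313]
ee_rot: [-0.059, 3.139, 0.001]
force: [0.8, -1.6, -0.6]
finger_gap: -0.002
```

Request:
play_rows --increments '[{"dx": 0.7,"dy": -0.6,"dz": 0,"rx": 0,"ry": 0,"rz": 0,"claw": 0},{"dx": 0.7,"dy": -0.6,"dz": 0,"rx": 0,"ry": 0,"rz": 0,"claw": 0},{"dx": 0.7,"dy": -0.6,"dz": 0,"rx": 0,"ry": 0,"rz": 0,"claw": 0},{"dx": 0.7,"dy": -0.6,"dz": 0,"rx": 0,"ry": 0,"rz": 0,"claw": 0},{"dx": 0.7,"dy": -0.6,"dz": 0,"rx": 0,"ry": 0,"rz": 0,"claw": 0}]'

```text
t: 12.08
ee_pos: [0.3631, -0.2758, 0.2303]
ee_rot: [0.055, -3.14, -0.001]
force: [1.2, 0.1, 0.1]
finger_gap: 0.0
```

Request:
play_rows --increments '[{"dx": 0.6,"dy": -0.7,"dz": 0,"rx": 0,"ry": 0,"rz": 0,"claw": 0},{"dx": 0.6,"dy": -0.7,"dz": 0,"rx": 0,"ry": 0,"rz": 0,"claw": 0},{"dx": 0.6,"dy": -0.7,"dz": 0,"rx": 0,"ry": 0,"rz": 0,"claw": 0},{"dx": 0.3,"dy": -0.4,"dz": 0,"rx": 0,"ry": 0,"rz": 0,"claw": 0},{"dx": 0,"dy": 0,"dz": 0,"rx": 0,"ry": 0,"rz": 0,"claw": 0}]'

```text
t: 12.5
ee_pos: [0.2819, -0.3801, 0.23]
ee_rot: [0.048, -3.139, -0.001]
force: [0.0, -0.1, -0.0]
finger_gap: 0.003
```

```bash
python3 - <<'E'
from h import *
p=np.load("rack.npy")
a=np.radians(24);O=np.array([-68,-39.5,36]);u=np.array([np.cos(a),0,np.sin(a)]);n=np.array([-np.sin(a),0,np.cos(a)])
P=[O+12*n+sx*50*u+np.array([0,sy*35,0]) for sx,sy in((1,1),(1,-1),(-1,-1),(-1,1))]
for nm,(x0,y0,w,h,f) in {"top":(230,110,270,240,2.5),"side":(180,130,240,200,3)}.items():
    im=arm.capture(nm);cv2.imwrite(f"pics/{nm}_end.png",im)
    b=cv2.resize(im[y0:y0+h,x0:x0+w],None,fx=f,fy=f,interpolation=cv2.INTER_CUBIC)
    cv2.polylines(b,[np.int32(f*(proj(nm,r2w(p,P))-[x0,y0]))],True,(0,0,255),1)
    cv2.imwrite(f"pics/{nm}_endc.png",b)
    d=cv2.absdiff(cv2.GaussianBlur(im,(5,5),0),cv2.GaussianBlur(cv2.imread(f"pics/{nm}0.png"),(5,5),0)).max(2)
    cv2.imwrite(f"pics/{nm}_diff.png",cv2.convertScaleAbs(d,alpha=4))
print(arm.state()["t"])
E
```

```text
12.6
```

View pics/top_endc.png

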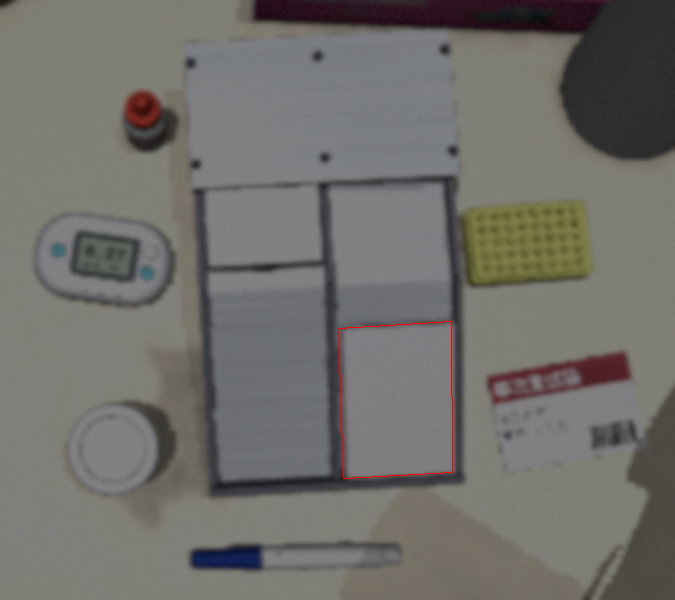

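View pics/side_endc.png

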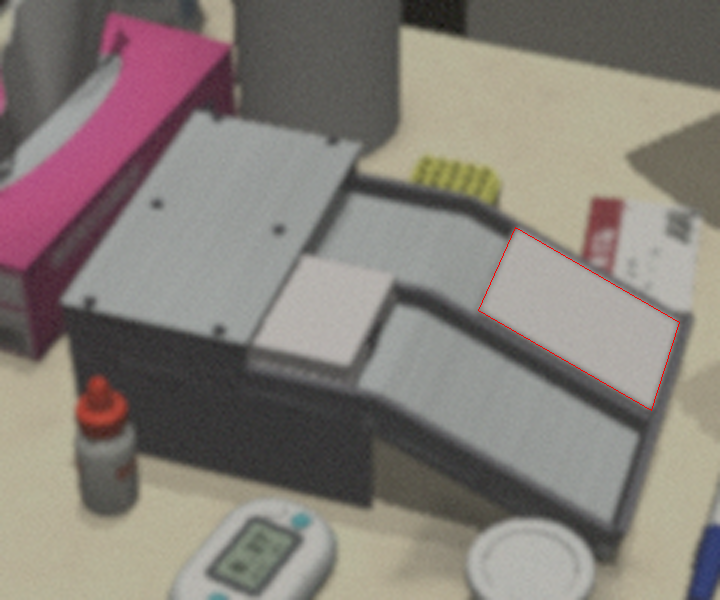

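View pics/top_diff.png

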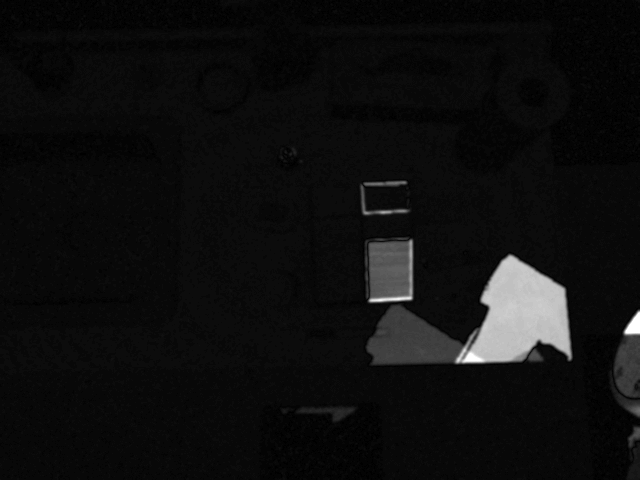

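View pics/side_diff.png

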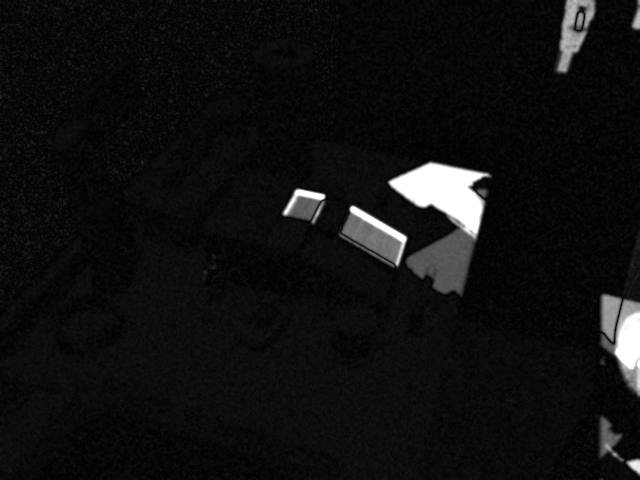

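```bash
python3 -c "
from cell import arm
print(arm.finish_job(), arm.state()['t'])"
```

```text
the job is handed in; nothing more can be done
the job is handed in; nothing more can be done
```

The slim case, in the right-hand bay, is out from under the cover and lying flat in its lane against the stop. I handed the job in at about 12.6 s of robot time.

- **Moves:** I drew it with the shut fingertips in two strokes. Each time I set down at about 5 mm/s. The highest downward force I read was about 10 N, from readings at the end of each move only. I held it level with its middle just past the lip and lifted off; it tipped and ran down by itself.
- **Case position:** in both cameras its outline matches the expected position at the stop to about a pixel (roughly 1.5 mm).
- **Everything else:** comparing pictures from before and after, only the slim case, the arm and the arm's shadow changed. The deep case and the loose items look unmoved, and the arm was clear of everything with no force on it.
- **Failed checks:** none failed or disagreed. My first batch of move calls was refused because the rows lacked some keys, and nothing moved.

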